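Roll a feed roller into the vee cradle, set it against the stop and clamp it

TASK

Roll the black feed roller along the deck of the blue cradle, without lifting it, until it drops into the vee; let go so that it centres itself there. Then slide it lengthwise along the vee until its shaft end rests against the red end stop, gently enough not to shift the stop. Finally push the clamp arm's red paddle down until the pad holds the roller firmly but not crushingly, about 10 N at the paddle, and leave everything so, with the other things on the bench undisturbed.

Things in the scene. Friction and masses are not known exactly. Their poses are not given: they have to be found in the camera images.
- cradle: Blue and steel vee cradle fixed to the bench, 182 mm along its x, 128 mm along its y, with a narrow tongue for the stop. Origin on the bench top, on the vee's centre line. Its x points from the deck across the vee to the clamp's hinge, its y along the vee towards the red end stop, z up.
- deck (a point): Centre of the flat deck where the roller starts, 30 mm above the bench, in cradle x from -107 to -25 mm, y -65 to 55. A kerb 7 mm high closes it at x = -110; at x = -22 a rounded lip 2.5 mm high keeps the roller from rolling into the vee by itself.
- vee (a point): Where the vee's middle holds the axis of a seated roller, 40 mm above the bench, above the cradle's origin. The 90-degree vee (cradle y -57 to 51) runs from its near edge at x = -18 mm, height 30, down to x = 0, height 12, and up to x = 32, height 44 at the far side.
- roller: Loose feed roller, 0.28 to 0.46 kg: hard black body 40 mm across, 110 mm long, a steel shaft stub 16 mm across and 20 mm long at each end (150 mm overall). Origin at its centre, y along its axis, +y end to the stop; frame turns as it rolls. It starts on the deck within 10 degrees of square, 14 to 44 mm short of the stop's face. In the vee it slides lengthwise under 2 to 6 N.
- end_stop (a joint): Setting (m) of the red end stop along the cradle's y; it differs from start to start and stays as it is unless pushed with more than about 20 N.
- stop_face (a point): Centre of the face of the red end stop that the roller's +y shaft end is to touch (plate 44 mm wide, 15 to 59 mm above the bench). Axes as the cradle's; the face looks along -y. When home, the roller's centre lies 75 mm from this point along -y.
- clamp_arm: Steel clamp arm, origin on its hinge axis (parallel to the cradle's y) at cradle x 50, y 0, height 66 mm. The arm runs along its own -x, level over the vee when down; it starts raised 1.15 to 1.35 rad. Stiff hinge (4 N at the paddle), stays where left. Its black pad, 50 mm out, is on a screw set up to 8 mm either way: it meets the roller with the arm within 0.19 rad of level, to be felt.
- paddle (a point): Centre of the upper face of the red paddle (36 mm along the arm, 40 mm wide) at the clamp arm's end, in the arm's frame at x -103, z +12 mm. Raised, this face looks mostly along the cradle's +x: push there, then down. Each 1 N at the paddle beyond the hinge's 4 N gives 2 N at the pad.
- brown_tape: Bystander: roll of brown tape 70 x 70 x 48 mm, origin under its centre.
- paper_tape: Bystander: flat roll of cream masking tape 80 x 80 x 24 mm, origin under its centre.
- clip_tin: Bystander: open round tin of clips, 65 mm across, 28 mm high, origin under its centre.
- marker: Bystander: white and black marker pen 134 mm long, origin under its centre.

How it is judged:
By the outcome, as a careful person would: the job done as asked, in the order asked, and still so for the second after the job is handed in, with the robot touching nothing.
It also fails if it takes over 72 s, if anything falls off the work surface, if the arm or the gripper's body presses on something with over 40 N, if the wrist force passes 120 N, or if a joint passes its speed limit or range.

ROBOT

A 6-joint arm with a two-finger parallel gripper is mounted at the origin on a cart in front of the work surface, level with it; the furniture and walls round the work are solid. World frame = base frame: x ahead of the robot, y to its left, z up, the work surface at z = 0. Lengths are in m, angles in degrees, forces in N, time in s.
With the tool pointing down it reaches from about 0.3 to 0.75 m from the base axis. Payload 8.5 kg.
Tool frame: the origin (TCP) lies at the very end of the fingers, on their centre line; the grasp point (between the pads) lies 19 mm behind it (env.hold_point_z is the distance from the TCP to the grasp point, in m); z points along the fingers, y is the line along which they close (so a half turn about z gives the same grasp; the last joint's range is limited). The gripper opens to 85 mm and grips with 20 to 120 N. Pads are 22 mm wide; open, the fingers measure 114 mm over their backs; the gripper's body (76 mm by 85 mm) begins 54 mm behind the grasp point. The pads swing forward as they close: fully open they stand 13 mm farther back than shut.
Start: joints at [-12.336, 21.807, 74.336, -0, 83.858, -12.336], TCP at [0.55, 0, 0.231] pointing down, gripper open.
Joint ranges: [-178.18, 178.18], [-50.72, 133.34], [12.68, 142.11], [-81.47, 261.47], [9.98, 163.14], [-165.26, 165.26]. Speed limits (degrees/s): [136.94, 136.94, 180, 180, 180, 180].

INTERFACE

Orientations are given as a 3x3 rotation matrix whose columns are the frame's x, y, z axes.
In Python, from rig import env, optics gives the robot as it stands.
- The arm moves only by the shell command python3 -m jog 'ROWS' [OPENING] [FORCE]. ROWS is JSON, a list of rows, each an object with "linear": the shift along the tool's x, y, z in units of 40 mm (1.0 is 40 mm), a list of three; "roll": the turn about the tool's z in units of 5 degrees (1.0 is 5 degrees). A call has 1 to 12 rows; each row shifts and turns the commanded pose from where the row before left it, along the tool's axes as they then stand; what a row does not reach is not made up. A row lasts 1/12 s, in which the tool goes at most 41.7 mm and 7.16 degrees, less where a joint would pass 70% of its speed; a pose out of reach is approached as far as the arm can. A call is refused whole if a number of a shift passes 1 or a number of a turn 1, either way. A call with a gripper value outside its range is refused whole. OPENING is the opening, from -1 (shut) to 1 (fully open), set as the call begins (- or left out, the last holds). The fingers move at their own pace and stop on an object; FORCE is the grip in N (left out, the last holds). Time passes only in rows, so rows that do not move let the fingers close. It gives the time, the measured TCP pose, the force, the opening and the grip force at its end, in the units of the state.
- env.observe(): the state, without advancing time (a new reading comes with each control period).
- optics.get_image(name): name is "scene" or "side" or "wrist"; returns the picture (420x560x3 uint8, red, green, blue); there is no depth.
- optics.calibration(name): a dict with "fov_y" (degrees; the focal length in pixels is half the picture's height over the tangent of half this angle, whatever the lens; pixels are square), "cx", "cy" (the principal point, pixels), "D" ([k1, k2, p1, p2, k3] as OpenCV has them; the pictures are not rectified), "T" (4x4, takes a point from camera to world coordinates). Camera axes: x right, y down, z forward; pixel columns grow to the right and rows downward; lengths in m; the calibration is good to about 2 mm. A picture is of the moment at which its call begins: read the wrist's pose just before it. calibration takes no time and is no camera call; for the wrist camera it gives the pose at the moment of the call.
- env.close_job(): hands the job in; it is judged then, once.
The state is a dict: "time_s": time; "q": joint angles; "qvel": joint speeds; "joint_efforts": joint torques, N m; "position": TCP position; "tool_rot": TCP orientation; "ft_force": force on the tool from outside, world axes, zero at the start; "wrist_torque": the same for the moment, N m; "grip_width": finger opening in m; "gripper_force": force on a finger pad.
Only numpy, scipy, OpenCV 4.12 (cv2) and the standard library are available. Lean on these libraries where they do the work, as an engineer would, in place of code of your own. Each camera call takes 0.05 s, during which the arm holds its last target. There are 200 camera calls.

## Working session

There is one attempt and no reset: what is moved stays moved. The work goes in short steps, Python scripts to look and compute and a shell command to move; the robot and the scene stay as the last step left them, time stands still between calls to the robot, and variables do not carry over. Pictures are saved under pics/ and viewed, at most 10 in all, crops included, and the job is handed in when it is done.

```bash
mkdir -p pics; ls; python3 - <<'E'
from rig import env, optics
import cv2,numpy as np
for n in ("scene","side"):
    im=optics.get_image(n); cv2.imwrite(f"pics/{n}0.png",im[:,:,::-1])
    c=optics.calibration(n); print(n,c["fov_y"],c["cx"],c["cy"],c["D"],np.round(c["T"],3).tolist())
s=env.observe(); print(s["time_s"],s["position"],np.round(s["tool_rot"],3).tolist(),s["ft_force"],s["grip_width"],env.hold_point_z)
E
```

```text
pics
scene 45.8968787444897 276.2157000593312 219.61093720202223 [-0.0647286  0.         0.         0.         0.       ] [[-0.513, -0.44, 0.737, -0.245], [-0.858, 0.274, -0.434, 0.737], [-0.011, -0.855, -0.518, 0.619], [0.0, 0.0, 0.0, 1.0]]
side 52.065897631421656 288.67889969152685 208.68833868806797 [-0.09038893  0.          0.          0.          0.        ] [[-1.0, 0.016, -0.01, 0.494], [0.018, 0.599, -0.8, 1.093], [-0.007, -0.8, -0.599, 0.696], [0.0, 0.0, 0.0, 1.0]]
0.1 [5.49756504e-01 3.97101341e-05 2.30805884e-01] [[0.0, 1.0, -0.001], [1.0, -0.0, 0.0], [0.0, -0.001, -1.0]] [0.29500343 0.83136514 0.20363983] 0.08574450734499334 0.0187
```

View pics/scene0.png

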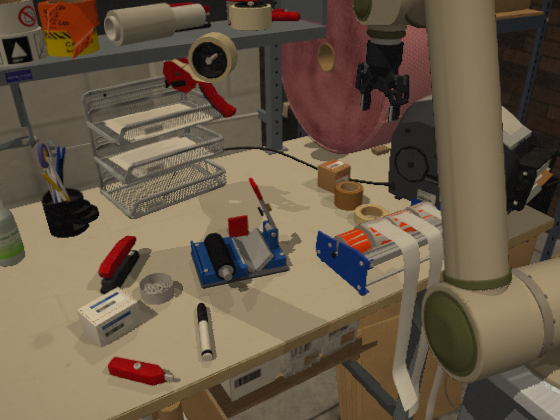

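View pics/side0.png

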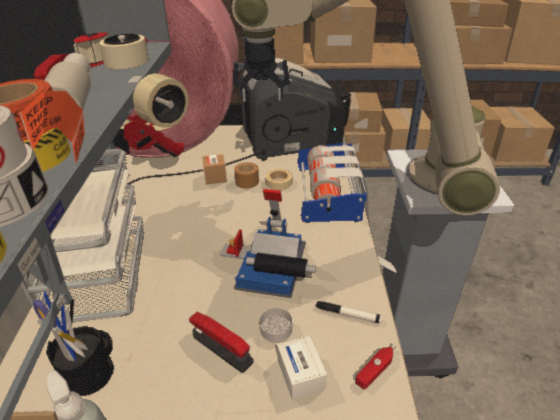

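Scene: the cradle is at about (240,255) px. Side: the deck and roller are at (270,270), the stop at (235,243) and the paddle at (272,195). So cradle y ≈ world +x and cradle x ≈ world −y. I'll enlarge both.

```bash
python3 - <<'E'
import cv2,numpy as np
a=cv2.imread("pics/scene0.png")[170:295,180:300]; b=cv2.imread("pics/side0.png")[180:305,215:335]
cv2.imwrite("pics/crop0.png",np.hstack([cv2.resize(x,(400,417),interpolation=cv2.INTER_CUBIC) for x in (a,b)]))
E
```

```text
(no output)
```

View pics/crop0.png

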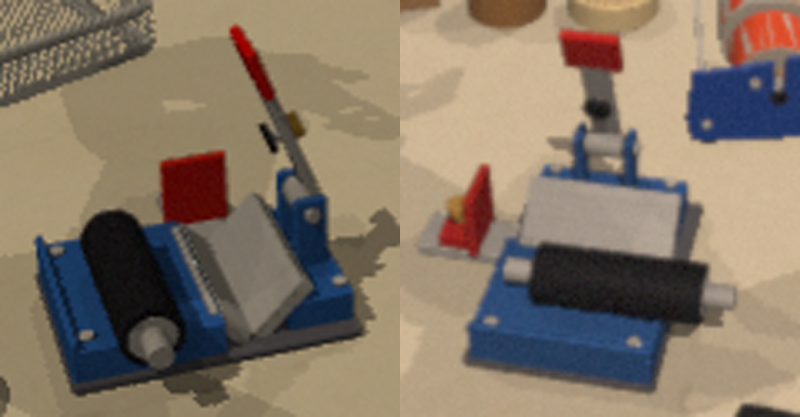

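Left (scene crop): the roller runs from (105,225) to (155,345) and the stop is at (195,187). Right (side crop): the roller shaft ends are at (503,270) and (735,297), and the paddle is at (592,50). Next I'll get rough positions by casting rays, then look from the wrist camera.

```bash
cat > h.py <<'E'
import cv2,numpy as np
from rig import env,optics
def ray(c,uv):
    f=210/np.tan(np.radians(c["fov_y"]/2)); K=np.array([[f,0,c["cx"]],[0,f,c["cy"]],[0,0,1]])
    p=cv2.undistortPoints(np.array([[uv]],float),K,np.array(c["D"],float))[0,0]
    T=np.array(c["T"]); return T[:3,3],T[:3,:3]@[p[0],p[1],1]
def at(c,uv,z):
    o,d=ray(c,uv); return o+d*(z-o[2])/d[2]
def proj(c,P):
    f=210/np.tan(np.radians(c["fov_y"]/2)); K=np.array([[f,0,c["cx"]],[0,f,c["cy"]],[0,0,1]])
    T=np.linalg.inv(np.array(c["T"])); return cv2.projectPoints(np.array(P,float).reshape(-1,3),cv2.Rodrigues(T[:3,:3])[0],T[:3,3],K,np.array(c["D"],float))[0][:,0]
E
python3 - <<'E'
from h import *
c=optics.calibration("side"); g=lambda x,y:(215+(x-400)/3.333,180+y/3.333)
for n,p,z in [("sh+",(505,270),.05),("sh-",(735,297),.05),("kerbL",(472,350),.037),("kerbR",(655,372),.037),("hingeL",(578,135),.075),("hingeR",(628,140),.075),("stoptop",(485,168),.059),("paddle",(590,50),.16),("vee far L",(527,178),.044),("vee far R",(682,190),.044)]:
    print(n,np.round(at(c,g(*p),z),3))
s=optics.calibration("scene");g=lambda x,y:(180+x/3.333,170+y/3.333)
for n,p,z in [("sh-",(155,345),.05),("stop TL",(162,160),.059),("stop TR",(224,153),.059),("kerb far",(38,237),.037),("kerb near",(72,360),.037)]:
    print(n,np.round(at(s,g(*p),z),3))
w=optics.calibration("wrist");print(w["fov_y"],w["cx"],w["cy"],np.round(w["T"],3).tolist())
E
```

```text
sh+ [0.578 0.416 0.05 ]
sh- [0.431 0.445 0.05 ]
kerbL [0.596 0.474 0.037]
kerbR [0.483 0.495 0.037]
hingeL [0.532 0.308 0.075]
hingeR [0.497 0.315 0.075]
stoptop [0.597 0.323 0.059]
paddle [0.521 0.326 0.16 ]
vee far L [0.569 0.317 0.044]
vee far R [0.46  0.333 0.044]
sh- [0.446 0.44  0.05 ]
stop TL [0.613 0.353 0.059]
stop TR [0.599 0.314 0.059]
kerb far [0.603 0.447 0.037]
kerb near [0.474 0.48  0.037]
65.43571268839301 280.1675122272947 209.26306823211166 [[1.0, 0.0, -0.001, 0.55], [-0.0, -0.959, -0.283, 0.073], [-0.001, 0.283, -0.959, 0.373], [0.0, 0.0, 0.0, 1.0]]
```

```bash
python3 -m jog '[{"linear":[0.7,-0.07,0],"roll":0},{"linear":[0.95,-0.07,0],"roll":0},{"linear":[0.95,-0.07,0],"roll":0},{"linear":[0.95,-0.07,0],"roll":0},{"linear":[0.95,-0.07,0],"roll":0},{"linear":[0.95,-0.07,0],"roll":0},{"linear":[0.95,-0.07,0],"roll":0},{"linear":[0.95,-0.07,0],"roll":0},{"linear":[0.95,-0.07,0],"roll":0},{"linear":[0.95,-0.07,0],"roll":0},{"linear":[0.7,-0.05,0],"roll":0},{"linear":[0,0,0],"roll":0}]' -0.2
python3 - <<'E'
from h import *
import json
c=optics.calibration("wrist"); im=optics.get_image("wrist"); cv2.imwrite("pics/w1.png",im[:,:,::-1])
json.dump({k:np.array(v).tolist() for k,v in c.items()},open("w1.json","w"))
E
```

```text
time_s: 1.1
position: [0.5183, 0.4027, 0.23]
tool_rot: [[-0.005, 1.0, -0.002], [1.0, 0.005, 0.001], [0.001, -0.002, -1.0]]
ft_force: [0.5, -1.1, -0.1]
grip_width: 0.0341
gripper_force: 0.0
```

View pics/w1.png

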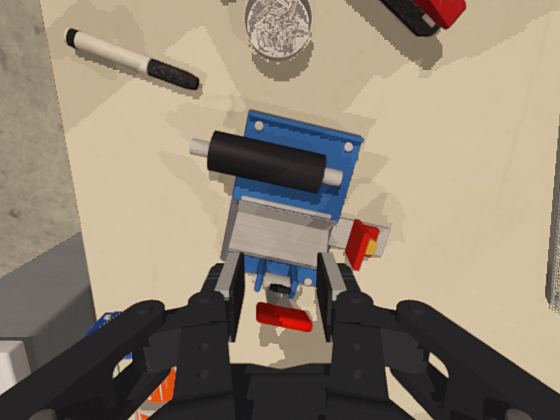

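The wrist view shows the kerb running (250,113)–(363,138), the roller (192,147)–(342,178), the stop at about (360,245), the paddle at (284,317) and the vee near (285,235). I'll zoom in for precise picks.

```bash
python3 - <<'E'
import cv2
cv2.imwrite("pics/w1c.png",cv2.resize(cv2.imread("pics/w1.png")[100:340,180:400],None,fx=2.5,fy=2.5,interpolation=cv2.INTER_CUBIC))
E
```

```text
(no output)
```

View pics/w1c.png

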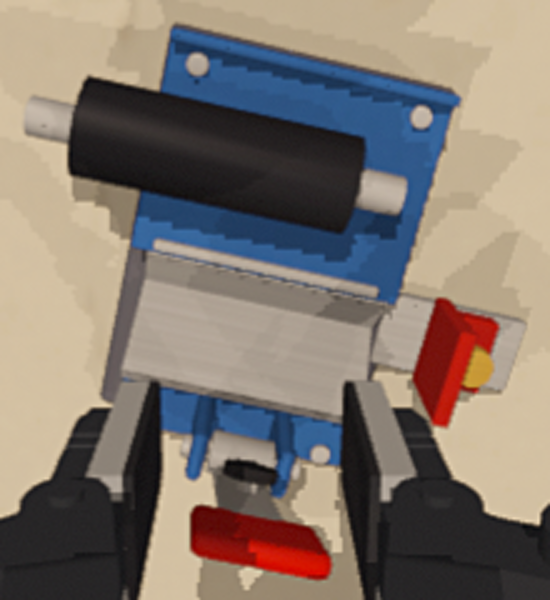

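```bash
cat >> h.py <<'E'
import json
E
python3 - <<'E'
from h import *
c=json.load(open("w1.json")); g=lambda u,v:(180+u/2.5,100+v/2.5)
P={}
for n,p,z in [("kL",(174,27),.037),("kR",(459,100),.037),("lipL",(155,243),.0325),("lipR",(379,292),.0325),("sh-",(27,115),.05),("sh+",(405,195),.05),("b-",(80,127),.05),("b+",(355,184),.05),("stA",(465,318),.059),("stB",(441,425),.059),("stA0",(437,300),.015),("stB0",(415,395),.015),("veeFL",(122,375),.044),("pad",(262,545),.167)]:
    P[n]=at(c,g(*p),z); print(n,np.round(P[n],4))
for a,b in [("kL","kR"),("lipL","lipR"),("sh-","sh+"),("b-","b+"),("stA","stB"),("stA0","stB0")]:
    d=P[b]-P[a]; print(a,b,np.linalg.norm(d).round(4),np.degrees(np.arctan2(d[1],d[0])).round(2))
# triangulate +y shaft end etc across side view check
s=optics.calibration("side")
for n in P: print(n, proj(s,P[n]).round(1).tolist(), "crop",((proj(s,P[n])[0]-[215,180])*3.333+[400,0]).round(0).tolist())
E
```

```text
kL [0.4874 0.4778 0.037 ]
kR [0.6014 0.4503 0.037 ]
lipL [0.4769 0.3892 0.0325]
lipR [0.574  0.3677 0.0325]
sh- [0.4308 0.4447 0.05  ]
sh+ [0.5795 0.414  0.05  ]
b- [0.4511 0.4402 0.05  ]
b+ [0.5593 0.4183 0.05  ]
stA [0.605  0.3653 0.059 ]
stB [0.5986 0.3174 0.059 ]
stA0 [0.6037 0.3584 0.015 ]
stB0 [0.5965 0.3108 0.015 ]
veeFL [0.4623 0.3329 0.044 ]
pad [0.5217 0.3335 0.167 ]
kL kR 0.1172 -13.59
lipL lipR 0.0994 -12.5
sh- sh+ 0.1518 -11.67
b- b+ 0.1104 -11.43
stA stB 0.0483 -97.58
stA0 stB0 0.0482 -98.58
kL [[289.1, 285.4]] crop [647.0, 351.0]
kR [[235.1, 276.7]] crop [467.0, 322.0]
lipL [[293.0, 257.5]] crop [660.0, 258.0]
lipR [[250.2, 251.7]] crop [517.0, 239.0]
sh- [[315.5, 269.1]] crop [735.0, 297.0]
sh+ [[246.0, 260.2]] crop [503.0, 267.0]
b- [[305.8, 267.8]] crop [703.0, 293.0]
b+ [[255.2, 261.5]] crop [534.0, 272.0]
stA [[235.7, 242.4]] crop [469.0, 208.0]
stB [[240.1, 228.8]] crop [484.0, 163.0]
stA0 [[238.1, 254.8]] crop [477.0, 249.0]
stB0 [[242.5, 241.2]] crop [492.0, 204.0]
veeFL [[298.7, 237.1]] crop [679.0, 190.0]
pad [[271.5, 194.3]] crop [588.0, 48.0]
```

Both views agree. Cradle origin ≈ (0.525, 0.355), cradle y heading ≈ −13°. The roller is at cradle (−67, −36) mm and the stop face at y ≈ +78 mm. Next I'll move behind the roller with the tool aligned to the cradle.

```bash
python3 -m jog '[{"linear":[0.85,-0.05,0],"roll":0},{"linear":[0.84,-0.04,0],"roll":0},{"linear":[0,0,0.5],"roll":0.9},{"linear":[0,0,0.9],"roll":0.9},{"linear":[0,0,0.9],"roll":0.8},{"linear":[0,0,0.9],"roll":0},{"linear":[0,0,0.7],"roll":0},{"linear":[0,0,0.5],"roll":0},{"linear":[0,0,0.2],"roll":0},{"linear":[0,0,0],"roll":0},{"linear":[0,0,0],"roll":0}]' 0.2
cat > st.py <<'E'
from h import *
import sys
O=np.array([.525,.355]); ey=np.array([np.cos(np.radians(-13)),np.sin(np.radians(-13))]); ex=np.array([ey[1],-ey[0]])
if __name__=="__main__":
    s=env.observe(); p=s["position"]; r=s["tool_rot"]; F=s["ft_force"]
    print("t %.1f cradle xyz mm"%s["time_s"],np.round([(p[:2]-O)@ex*1e3,(p[:2]-O)@ey*1e3,p[2]*1e3],1),"yaw(tool y) %.2f"%np.degrees(np.arctan2(r[1][1],r[0][1])),"F cradle",np.round([F[:2]@ex,F[:2]@ey,F[2]],1))
E
python3 st.py
```

```text
time_s: 2.07
position: [0.5171, 0.4653, 0.0483]
tool_rot: [[0.226, 0.974, 0.001], [0.974, -0.226, 0.001], [0.001, 0.001, -1.0]]
ft_force: [0.1, 0.2, 0.3]
grip_width: 0.0517
gripper_force: 0.0
t 2.1 cradle xyz mm [-105.7  -32.5   48.3] yaw(tool y) -13.04 F cradle [-0.2  0.   0.3]
```

```bash
python3 -m jog '[{"linear":[-0.1,0,0.1],"roll":0},{"linear":[-0.1,0,0],"roll":0},{"linear":[-0.1,0,0],"roll":0},{"linear":[-0.1,0,0],"roll":0},{"linear":[-0.1,0,0],"roll":0},{"linear":[-0.1,0,0],"roll":0},{"linear":[-0.1,0,0],"roll":0},{"linear":[0,0,0],"roll":0},{"linear":[0,0,0],"roll":0}]'
python3 st.py; python3 - <<'E'
from h import *
im=optics.get_image("wrist"); cv2.imwrite("pics/w2.png",im[:,:,::-1])
E
```

```text
time_s: 2.82
position: [0.5101, 0.4381, 0.0434]
tool_rot: [[0.225, 0.974, -0.0], [0.974, -0.225, -0.0], [-0.0, -0.0, -1.0]]
ft_force: [-0.3, -0.2, -0.3]
grip_width: 0.051
gripper_force: 0.0
t 2.8 cradle xyz mm [-77.6 -33.2  43.4] yaw(tool y) -13.02 F cradle [ 0.3 -0.3 -0.3]
```

View pics/w2.png

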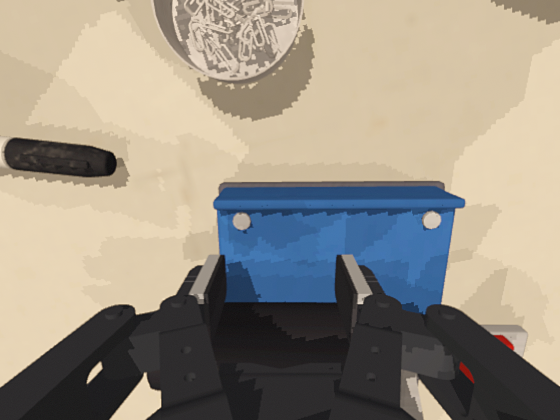

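The roller lies square ahead of the fingers, its back edge at row 303 and parallel to the kerb at row 200. I'll lower a little and continue to the lip.

```bash
python3 -m jog '[{"linear":[0.05,0,0.1],"roll":0},{"linear":[0,0,0.1],"roll":0},{"linear":[-0.1,0,0],"roll":0},{"linear":[-0.1,0,0],"roll":0},{"linear":[-0.1,0,0],"roll":0},{"linear":[-0.1,0,0],"roll":0},{"linear":[0,0,0],"roll":0},{"linear":[0,0,0],"roll":0}]'
python3 st.py; python3 - <<'E'
from h import *
from st import O,ex,ey
c=optics.calibration("wrist"); p=at(c,(280,303),.05); 
im=optics.get_image("side"); cv2.imwrite("pics/s2.png",cv2.resize(im[150:320,190:360,::-1],None,fx=3.5,fy=3.5,interpolation=cv2.INTER_CUBIC))
E
```

```text
time_s: 3.53
position: [0.507, 0.4245, 0.0356]
tool_rot: [[0.225, 0.974, 0.0], [0.974, -0.225, 0.0], [0.0, 0.0, -1.0]]
ft_force: [0.0, 0.5, 0.5]
grip_width: 0.0509
gripper_force: 0.2
t 3.5 cradle xyz mm [-63.6 -33.1  35.6] yaw(tool y) -13.02 F cradle [-0.5 -0.1  0.5]
```

View pics/s2.png

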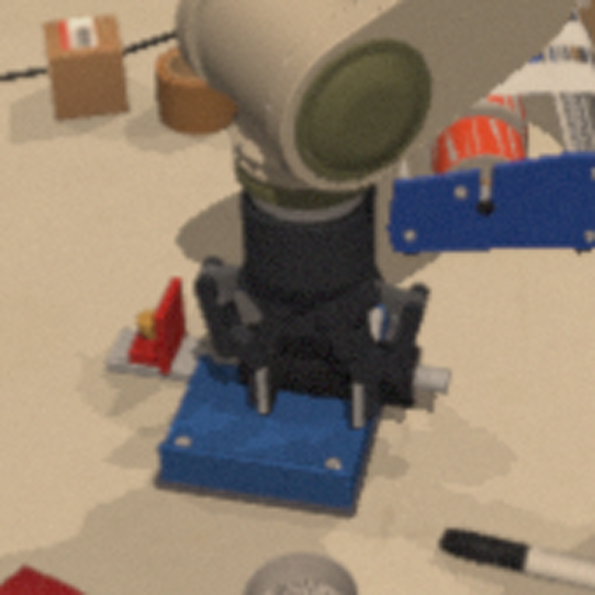

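The fingers (crop (260,385) and (355,400)) are right behind the roller at the lip. I'll push forward and slightly up over it.

```bash
python3 -m jog '[{"linear":[-0.06,0,-0.05],"roll":0},{"linear":[-0.06,0,-0.05],"roll":0},{"linear":[-0.06,0,-0.05],"roll":0},{"linear":[0,0,0],"roll":0}]'; python3 st.py;  python3 -m jog '[{"linear":[-0.06,0,-0.05],"roll":0},{"linear":[-0.06,0,-0.05],"roll":0},{"linear":[0,0,0],"roll":0}]'; python3 st.py
```

```text
time_s: 3.92
position: [0.5053, 0.4171, 0.0419]
tool_rot: [[0.225, 0.974, 0.0], [0.974, -0.225, -0.0], [-0.0, 0.0, -1.0]]
ft_force: [1.1, 1.2, 0.9]
grip_width: 0.0512
gripper_force: 0.4
t 3.9 cradle xyz mm [-56.1 -33.2  41.9] yaw(tool y) -13.01 F cradle [-1.4  0.8  0.9]
time_s: 4.17
position: [0.5041, 0.4123, 0.0455]
tool_rot: [[0.225, 0.974, -0.0], [0.974, -0.225, -0.001], [-0.001, -0.0, -1.0]]
ft_force: [0.4, 0.1, -0.4]
grip_width: 0.051
gripper_force: 0.0
t 4.2 cradle xyz mm [-51.1 -33.2  45.5] yaw(tool y) -13.02 F cradle [-0.2  0.4 -0.4]
```

```bash
python3 -m jog '[{"linear":[0.3,0,-0.1],"roll":0},{"linear":[0.5,0,-0.5],"roll":0},{"linear":[0.5,0,-0.9],"roll":0},{"linear":[0.3,0,-0.9],"roll":0},{"linear":[0,0,-0.9],"roll":0},{"linear":[0,0,-0.6],"roll":0},{"linear":[0,0,0],"roll":0},{"linear":[0,0,0],"roll":0}]' -1
python3 st.py; python3 - <<'E'
from h import *
c=optics.calibration("wrist"); im=optics.get_image("wrist"); cv2.imwrite("pics/w3.png",im[:,:,::-1])
json.dump({k:np.array(v).tolist() for k,v in c.items()},open("w3.json","w"))
E
```

```text
time_s: 4.83
position: [0.5188, 0.4753, 0.2023]
tool_rot: [[0.225, 0.974, 0.002], [0.974, -0.225, 0.001], [0.001, 0.001, -1.0]]
ft_force: [0.2, -1.2, -0.9]
grip_width: 0.0001
gripper_force: 0.0
t 4.8 cradle xyz mm [-115.9  -33.1  202.3] yaw(tool y) -13.00 F cradle [ 1.1  0.5 -0.9]
```

View pics/w3.png

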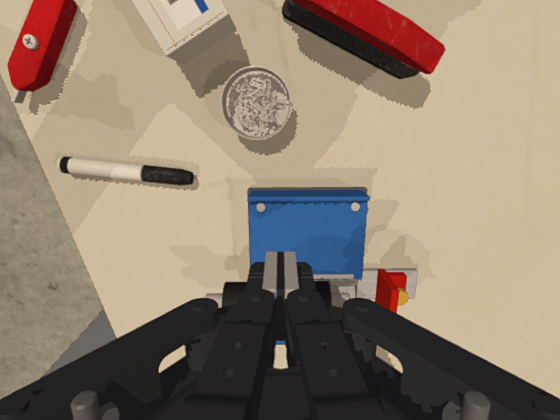

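The roller now sits beyond the lip in the vee: body left edge at u≈223, shaft end at about (207,300), stop face at u≈380. I'll locate the shaft end.

```bash
python3 - <<'E'
from st import *
c=json.load(open("w3.json"))
for n,p,z in [("sh-",(207,302),.04),("body-",(223,295),.05),("kL",(249,188),.037),("kR",(368,188),.037),("stop top near",(390,285),.059),("lip R",(362,277),.0325)]:
    P=at(c,p,z)[:2]; print(n,np.round([(P-O)@ex*1e3,(P-O)@ey*1e3],1))
E
```

```text
sh- [   2.5 -110.8]
body- [-11.8 -91.6]
kL [-120.   -63.5]
kR [-119.9   51. ]
stop top near [-28.1  73.6]
lip R [-22.6  53.1]
```

```bash
python3 -m jog '[{"linear":[0,-0.6,0],"roll":0},{"linear":[-0.3,-0.8,0],"roll":0},{"linear":[-0.7,-0.7,0],"roll":0},{"linear":[-0.7,-0.4,0],"roll":0},{"linear":[-0.7,0,0.2],"roll":0},{"linear":[-0.5,0,0.6],"roll":0},{"linear":[0,0,0.9],"roll":0},{"linear":[0,0,0.9],"roll":0},{"linear":[0,0,0.7],"roll":0},{"linear":[0,0,0.5],"roll":0},{"linear":[0,0,0.3],"roll":0},{"linear":[0,0,0],"roll":0}]'
python3 st.py; python3 - <<'E'
from h import *
im=optics.get_image("scene"); a=im[170:320,180:330,::-1]; im=optics.get_image("side"); b=im[180:330,215:365,::-1]
cv2.imwrite("pics/c4.png",np.hstack([cv2.resize(x,(400,400),interpolation=cv2.INTER_CUBIC) for x in (a,b)]))
E
```

```text
time_s: 5.88
position: [0.3929, 0.3832, 0.0334]
tool_rot: [[0.225, 0.974, -0.007], [0.974, -0.225, -0.005], [-0.006, -0.006, -1.0]]
ft_force: [-0.0, -0.4, -0.0]
grip_width: 0.0003
gripper_force: 0.0
t 5.9 cradle xyz mm [   2.2 -135.    33.4] yaw(tool y) -13.02 F cradle [ 0.4  0.  -0. ]
```

View pics/c4.png

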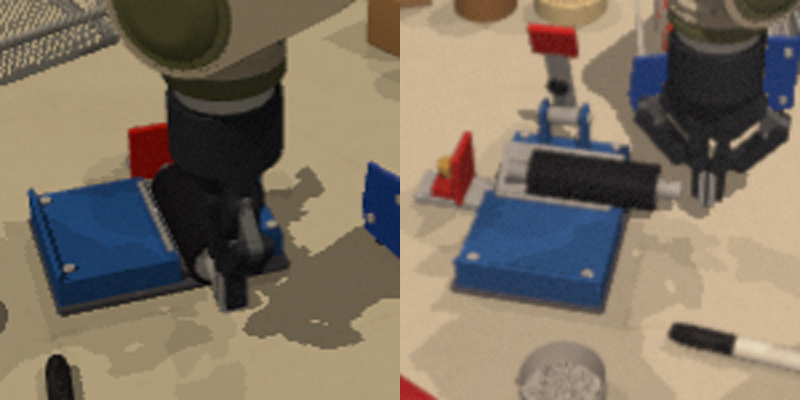

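The roller is seated in the vee, with the fingers just short of its −y shaft end (side crop (675,188)). Now I'll slide it towards the stop.

```bash
python3 -m jog '[{"linear":[0,0.08,0],"roll":0},{"linear":[0,0.08,0],"roll":0},{"linear":[0,0.08,0],"roll":0},{"linear":[0,0.08,0],"roll":0},{"linear":[0,0.08,0],"roll":0},{"linear":[0,0.08,0],"roll":0}]'; python3 st.py; python3 -m jog '[{"linear":[0,0.08,0],"roll":0},{"linear":[0,0.08,0],"roll":0},{"linear":[0,0.08,0],"roll":0},{"linear":[0,0.08,0],"roll":0}]'; python3 st.py
```

```text
time_s: 6.48
position: [0.414, 0.3805, 0.0376]
tool_rot: [[0.225, 0.974, -0.0], [0.974, -0.225, 0.0], [0.0, -0.0, -1.0]]
ft_force: [-2.7, 0.8, 2.7]
grip_width: -0.0004
gripper_force: 1.7
t 6.5 cradle xyz mm [ 1.000e-01 -1.139e+02  3.760e+01] yaw(tool y) -13.01 F cradle [-0.2 -2.8  2.7]
time_s: 6.82
position: [0.4265, 0.3777, 0.0375]
tool_rot: [[0.225, 0.974, 0.0], [0.974, -0.225, 0.0], [0.0, -0.0, -1.0]]
ft_force: [-3.5, 2.5, 5.1]
grip_width: -0.0002
gripper_force: 2.6
t 6.8 cradle xyz mm [ 1.000e-01 -1.011e+02  3.750e+01] yaw(tool y) -13.00 F cradle [-1.6 -4.   5.1]
```

```bash
for i in 1 ; do python3 -m jog '[{"linear":[0,0.04,0],"roll":0},{"linear":[0,0.04,0],"roll":0},{"linear":[0,0.04,0],"roll":0}]'>/dev/null; python3 st.py;  python3 -m jog '[{"linear":[0,0.03,0],"roll":0},{"linear":[0,0.03,0],"roll":0}]'>/dev/null; python3 st.py; python3 -m jog '[{"linear":[0,0.03,0],"roll":0},{"linear":[0,0.03,0],"roll":0}]'>/dev/null; python3 st.py;done
```

```text
t 7.1 cradle xyz mm [  0.1 -96.4  37.5] yaw(tool y) -13.00 F cradle [-0.7 -4.1  4.7]
t 7.2 cradle xyz mm [  0.  -94.1  37.5] yaw(tool y) -12.99 F cradle [-1.5 -4.4  5.4]
t 7.4 cradle xyz mm [  0.  -91.7  37.5] yaw(tool y) -12.99 F cradle [-1.9 -4.1  6. ]
```

```bash
python3 -m jog '[{"linear":[0,0.02,0],"roll":0},{"linear":[0,0.02,0],"roll":0}]'>/dev/null; python3 st.py
python3 -m jog '[{"linear":[0,0.015,0],"roll":0},{"linear":[0,0.015,0],"roll":0}]'>/dev/null; python3 st.py
python3 -m jog '[{"linear":[0,0.015,0],"roll":0},{"linear":[0,0,0],"roll":0}]'>/dev/null; python3 st.py
```

```text
t 7.6 cradle xyz mm [  0.  -90.1  37.5] yaw(tool y) -12.99 F cradle [-1.8 -4.5  5.8]
t 7.7 cradle xyz mm [ -0.  -88.9  37.6] yaw(tool y) -12.99 F cradle [-0.6 -4.   6.2]
t 7.9 cradle xyz mm [ -0.  -88.3  37.6] yaw(tool y) -12.99 F cradle [-0.1 -4.3  5.6]
```

```bash
python3 - <<'E'
from st import *
c=optics.calibration("side"); im=optics.get_image("side"); np.save("s5.npy",im)
# roller +y end vs stop: bright shaft / red columns along the axis line at z=.04
h=cv2.cvtColor(im,cv2.COLOR_RGB2HSV)
for y in range(45,92,2):
    P=O+y/1e3*ey; uv=proj(c,[P[0],P[1],.044])[0]; u,v=np.round(uv).astype(int); print(y,(u,v),im[v,u])
E
```

```text
45 (np.int64(253), np.int64(241)) [31 28 25]
47 (np.int64(252), np.int64(241)) [32 34 35]
49 (np.int64(251), np.int64(241)) [34 34 34]
51 (np.int64(250), np.int64(241)) [38 35 38]
53 (np.int64(249), np.int64(241)) [37 35 35]
55 (np.int64(248), np.int64(241)) [52 49 45]
57 (np.int64(248), np.int64(241)) [52 49 45]
59 (np.int64(247), np.int64(240)) [107 100  91]
61 (np.int64(246), np.int64(240)) [159 146 134]
63 (np.int64(245), np.int64(240)) [168 154 142]
65 (np.int64(244), np.int64(240)) [168 153 140]
67 (np.int64(243), np.int64(240)) [166 153 140]
69 (np.int64(243), np.int64(240)) [166 153 140]
71 (np.int64(242), np.int64(240)) [164 150 136]
73 (np.int64(241), np.int64(240)) [162 147 134]
75 (np.int64(240), np.int64(240)) [146 125 113]
77 (np.int64(239), np.int64(239)) [106  45  39]
79 (np.int64(239), np.int64(239)) [106  45  39]
81 (np.int64(238), np.int64(239)) [108  31  26]
83 (np.int64(237), np.int64(239)) [133  30  27]
85 (np.int64(236), np.int64(239)) [173  39  40]
87 (np.int64(235), np.int64(239)) [175  51  38]
89 (np.int64(234), np.int64(239)) [170  82  51]
91 (np.int64(234), np.int64(239)) [170  82  51]
```

```bash
for k in 1; do python3 -m jog '[{"linear":[0,0.012,0],"roll":0},{"linear":[0,0.012,0],"roll":0}]'>/dev/null; python3 st.py
python3 -m jog '[{"linear":[0,0.012,0],"roll":0},{"linear":[0,0,0],"roll":0}]'>/dev/null; python3 st.py
python3 -m jog '[{"linear":[0,0.012,0],"roll":0},{"linear":[0,0,0],"roll":0}]'>/dev/null; python3 st.py; done
```

```text
t 8.1 cradle xyz mm [  0.  -87.4  37.5] yaw(tool y) -12.99 F cradle [ 0.3 -4.8  6. ]
t 8.3 cradle xyz mm [  0.  -86.9  37.5] yaw(tool y) -13.00 F cradle [-1.6 -3.8  6.2]
t 8.4 cradle xyz mm [  0.  -86.4  37.5] yaw(tool y) -12.99 F cradle [-1.1 -3.9  4.9]
```

```bash
python3 -m jog '[{"linear":[0,0.012,0],"roll":0},{"linear":[0,0,0],"roll":0}]'>/dev/null; python3 st.py
python3 -m jog '[{"linear":[0,0.01,0],"roll":0},{"linear":[0,0,0],"roll":0}]'>/dev/null; python3 st.py
python3 -m jog '[{"linear":[0,0.01,0],"roll":0},{"linear":[0,0,0],"roll":0}]'>/dev/null; python3 st.py
```

```text
t 8.6 cradle xyz mm [  0.  -86.   37.5] yaw(tool y) -12.99 F cradle [-0.6 -4.3  6.8]
t 8.8 cradle xyz mm [  0.  -85.9  37.5] yaw(tool y) -12.99 F cradle [-1.6 -5.4  6.3]
t 8.9 cradle xyz mm [  0.  -85.8  37.5] yaw(tool y) -12.99 F cradle [-0.7 -7.9  7.8]
```

```bash
python3 - <<'E'
from h import *
im=optics.get_image("side"); a=np.load("s5.npy")
cv2.imwrite("pics/c6.png",np.hstack([cv2.resize(x[215:265,220:275,::-1],(400,364),interpolation=cv2.INTER_CUBIC) for x in (a,im)]))
E
```

```text
(no output)
```

View pics/c6.png

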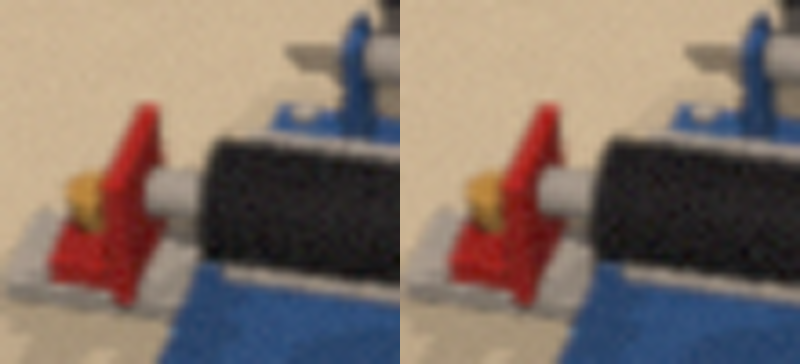

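Position has stalled at y = −85.8 while the force rises to 8 N, and the shaft end sits against the red plate (crop (548,190)), which has not moved. I'll back off straight, go up, and move behind the paddle.

```bash
python3 -m jog '[{"linear":[0,-0.1,0],"roll":0},{"linear":[0,-0.2,0],"roll":0},{"linear":[0,-0.3,0],"roll":0},{"linear":[0,-0.2,-0.3],"roll":0},{"linear":[0,0,-0.9],"roll":0},{"linear":[0,0,-0.9],"roll":0},{"linear":[0,0,-0.9],"roll":0},{"linear":[0,0,-0.9],"roll":0},{"linear":[0,0,-0.9],"roll":0},{"linear":[0,0,-0.5],"roll":0},{"linear":[0,0,0],"roll":0}]'; python3 st.py
python3 -m jog '[{"linear":[-0.5,0.4,0],"roll":0},{"linear":[-0.6,0.7,0],"roll":0},{"linear":[-0.5,0.8,0],"roll":0},{"linear":[0,0.7,0],"roll":0},{"linear":[0,0.3,0],"roll":0},{"linear":[0,0,0],"roll":0},{"linear":[0,0,0],"roll":0}]'; python3 st.py
python3 - <<'E'
from h import *
c=optics.calibration("wrist"); im=optics.get_image("wrist"); cv2.imwrite("pics/w7.png",im[:,:,::-1])
json.dump({k:np.array(v).tolist() for k,v in c.items()},open("w7.json","w"))
a=optics.get_image("side"); cv2.imwrite("pics/s7.png",a[:,:,::-1])
h=cv2.cvtColor(im,cv2.COLOR_RGB2HSV); m=(((h[...,0]<8)|(h[...,0]>172))&(h[...,1]>150)&(h[...,2]>60)).astype(np.uint8)
n,_,st,ce=cv2.connectedComponentsWithStats(m)
for i in range(1,n):
    if st[i,4]>60: print(st[i],ce[i].round(1))
E
```

```text
time_s: 9.92
position: [0.4112, 0.382, 0.2551]
tool_rot: [[0.224, 0.974, 0.008], [0.974, -0.224, 0.005], [0.007, 0.007, -1.0]]
ft_force: [-0.5, -0.9, 0.0]
grip_width: 0.0001
gripper_force: 0.0
t 9.9 cradle xyz mm [  -0.7 -116.9  255.1] yaw(tool y) -12.97 F cradle [ 0.9 -0.3  0. ]
time_s: 10.5
position: [0.5088, 0.2927, 0.2487]
tool_rot: [[0.225, 0.974, -0.001], [0.974, -0.225, -0.0], [-0.001, -0.001, -1.0]]
ft_force: [0.2, 1.0, 1.3]
grip_width: 0.0
gripper_force: 0.0
t 10.5 cradle xyz mm [ 64.3  -1.7 248.7] yaw(tool y) -13.02 F cradle [-1.  -0.   1.3]
[350  99  31  46 782] [363.1 120.5]
[ 253  148   62   21 1181] [283.4 157.9]
[212 266  18  43 224] [221.2 288.3]
```

```bash
python3 - <<'E'
from st import *
c=json.load(open("w7.json"))
for n,p,z in [("lo",(283,148),.15),("lo",(283,148),.18),("hi",(283,169),.183),("hi",(283,169),.17),("L",(253,158),.18),("R",(315,158),.18),("stopA",(366,99),.059),("stopB",(366,145),.059)]:
    P=at(c,p,z)[:2]; print(n,np.round([(P-O)@ex*1e3,(P-O)@ey*1e3,z*1e3],1))
E
```

```text
lo [ 15.7  -0.4 150. ]
lo [ 12.7  -0.6 180. ]
hi [ 25.6  -0.6 183. ]
hi [ 27.8  -0.5 170. ]
L [ 19.  -19.9 180. ]
R [ 19.  20. 180.]
stopA [-21.3  79.9  59. ]
stopB [22.2 83.2 59. ]
```

```bash
python3 -m jog '[{"linear":[0,0.04,0.5],"roll":0},{"linear":[0,0,0.8],"roll":0},{"linear":[0,0,0.65],"roll":0},{"linear":[0,0,0.3],"roll":0},{"linear":[0,0,0],"roll":0},{"linear":[0,0,0],"roll":0}]' >/dev/null; python3 st.py
python3 -m jog '[{"linear":[-0.15,0,0],"roll":0},{"linear":[-0.15,0,0],"roll":0},{"linear":[-0.1,0,0],"roll":0},{"linear":[-0.1,0,0],"roll":0}]'>/dev/null; python3 st.py
python3 -m jog '[{"linear":[-0.1,0,0],"roll":0},{"linear":[-0.1,0,0],"roll":0}]'>/dev/null; python3 st.py
```

```text
t 11.1 cradle xyz mm [ 63.8  -0.4 159.7] yaw(tool y) -12.93 F cradle [-0.2  0.3  0.5]
t 11.4 cradle xyz mm [ 84.7   0.7 160.1] yaw(tool y) -13.02 F cradle [-0.7 -0.4 -0.2]
t 11.6 cradle xyz mm [ 92.7   0.6 159.6] yaw(tool y) -13.02 F cradle [ 1.  -0.7  0.3]
```

```bash
python3 -m jog '[{"linear":[0.3,0,0],"roll":0},{"linear":[0.4,0,0],"roll":0},{"linear":[0.3,0,0],"roll":0},{"linear":[0.1,0,0],"roll":0},{"linear":[0,0,0],"roll":0}]'>/dev/null; python3 st.py
python3 -m jog '[{"linear":[0.08,0,0],"roll":0},{"linear":[0.08,0,0],"roll":0}]'>/dev/null; python3 st.py
python3 -m jog '[{"linear":[0.08,0,0],"roll":0},{"linear":[0.08,0,0],"roll":0}]'>/dev/null; python3 st.py
python3 -m jog '[{"linear":[0.08,0,0],"roll":0},{"linear":[0.08,0,0],"roll":0}]'>/dev/null; python3 st.py
```

```text
t 12.0 cradle xyz mm [ 47.1   0.3 159. ] yaw(tool y) -12.91 F cradle [-0.9 -0.3 -0.7]
t 12.2 cradle xyz mm [ 41.9   0.5 159.3] yaw(tool y) -13.02 F cradle [-0.5 -0.5 -0.1]
t 12.3 cradle xyz mm [ 36.    0.5 159. ] yaw(tool y) -13.02 F cradle [ 3.7  0.8 -1.3]
t 12.5 cradle xyz mm [ 29.3   0.5 159.1] yaw(tool y) -13.03 F cradle [ 4.7  0.1 -1.8]
```

Contact is found at 4.7 N. Now I'll follow the arc.

```bash
python3 -m jog '[{"linear":[0.1,0,0],"roll":0},{"linear":[0.1,0,0],"roll":0},{"linear":[0.1,0,0],"roll":0},{"linear":[0.09,0,0],"roll":0},{"linear":[0.09,0,0.01],"roll":0}]'>/dev/null; python3 st.py
python3 -m jog '[{"linear":[0.09,0,0.05],"roll":0},{"linear":[0.09,0,0.05],"roll":0},{"linear":[0.09,0,0.06],"roll":0},{"linear":[0.085,0,0.06],"roll":0},{"linear":[0.085,0,0.06],"roll":0}]'>/dev/null; python3 st.py
python3 -m jog '[{"linear":[0.075,0,0.07],"roll":0},{"linear":[0.075,0,0.07],"roll":0},{"linear":[0.075,0,0.07],"roll":0},{"linear":[0.075,0,0.07],"roll":0},{"linear":[0.075,0,0.07],"roll":0}]'>/dev/null; python3 st.py
```

```text
t 12.9 cradle xyz mm [  9.3   0.5 159. ] yaw(tool y) -12.99 F cradle [4.6 0.5 0.3]
t 13.3 cradle xyz mm [ -8.2   0.5 147.4] yaw(tool y) -13.00 F cradle [ 3.  -0.   1.1]
t 13.8 cradle xyz mm [-23.    0.5 133.4] yaw(tool y) -13.00 F cradle [ 2.9 -0.7  1.6]
```

```bash
python3 -m jog '[{"linear":[0.06,0,0.085],"roll":0},{"linear":[0.06,0,0.085],"roll":0},{"linear":[0.06,0,0.085],"roll":0},{"linear":[0.06,0,0.085],"roll":0},{"linear":[0.06,0,0.085],"roll":0}]'>/dev/null; python3 st.py
python3 -m jog '[{"linear":[0.05,0,0.08],"roll":0},{"linear":[0.04,0,0.08],"roll":0},{"linear":[0.04,0,0.07],"roll":0},{"linear":[0.02,0,0.05],"roll":0}]'>/dev/null; python3 st.py
python3 -m jog '[{"linear":[0.02,0,0.05],"roll":0},{"linear":[0.02,0,0.05],"roll":0}]'>/dev/null; python3 st.py
python3 -m jog '[{"linear":[0.02,0,0.05],"roll":0},{"linear":[0.01,0,0.03],"roll":0}]'>/dev/null; python3 st.py
```

```text
t 14.2 cradle xyz mm [-35.    0.5 116.3] yaw(tool y) -13.00 F cradle [ 3.7 -0.6  2.4]
t 14.5 cradle xyz mm [-41.    0.6 105.2] yaw(tool y) -13.00 F cradle [2.2 0.2 2.3]
t 14.7 cradle xyz mm [-42.5   0.6 101.5] yaw(tool y) -13.00 F cradle [ 2.7 -0.1  2.7]
t 14.8 cradle xyz mm [-43.8   0.5  98.1] yaw(tool y) -13.00 F cradle [ 2.5 -0.3  1.1]
```

```bash
python3 -m jog '[{"linear":[0.01,0,0.03],"roll":0},{"linear":[0.01,0,0.03],"roll":0}]'>/dev/null; python3 st.py
python3 -m jog '[{"linear":[0.01,0,0.03],"roll":0},{"linear":[0.01,0,0.03],"roll":0}]'>/dev/null; python3 st.py
python3 -m jog '[{"linear":[0.01,0,0.03],"roll":0},{"linear":[0.01,0,0.03],"roll":0}]'>/dev/null; python3 st.py
python3 -m jog '[{"linear":[0.01,0,0.03],"roll":0},{"linear":[0.01,0,0.03],"roll":0}]'>/dev/null; python3 st.py
```

```text
t 15.0 cradle xyz mm [-44.5   0.6  95.9] yaw(tool y) -13.00 F cradle [ 3.1 -0.7  1.8]
t 15.2 cradle xyz mm [-45.3   0.6  93.5] yaw(tool y) -13.00 F cradle [2.9 0.1 2.1]
t 15.3 cradle xyz mm [-46.1   0.5  91.1] yaw(tool y) -13.00 F cradle [2.8 0.1 1.8]
t 15.5 cradle xyz mm [-46.9   0.5  88.7] yaw(tool y) -13.00 F cradle [ 1.6 -0.4  2.2]
```

```bash
python3 -m jog '[{"linear":[0.01,0,0.03],"roll":0},{"linear":[0.005,0,0.03],"roll":0}]'>/dev/null; python3 st.py
python3 -m jog '[{"linear":[0.005,0,0.03],"roll":0},{"linear":[0.005,0,0.02],"roll":0}]'>/dev/null; python3 st.py
python3 -m jog '[{"linear":[0.005,0,0.02],"roll":0},{"linear":[0.005,0,0.02],"roll":0}]'>/dev/null; python3 st.py
python3 -m jog '[{"linear":[0.005,0,0.02],"roll":0},{"linear":[0.005,0,0.02],"roll":0}]'>/dev/null; python3 st.py
```

```text
t 15.7 cradle xyz mm [-47.5   0.5  86.2] yaw(tool y) -13.00 F cradle [ 1.8 -0.1  1.8]
t 15.8 cradle xyz mm [-47.9   0.5  84.2] yaw(tool y) -13.00 F cradle [1.2 0.3 1.9]
t 16.0 cradle xyz mm [-48.2   0.5  82.6] yaw(tool y) -13.00 F cradle [ 1.8 -0.3  3.6]
t 16.2 cradle xyz mm [-48.6   0.5  81.1] yaw(tool y) -13.00 F cradle [1.9 0.4 2.7]
```

```bash
python3 -m jog '[{"linear":[0.002,0,0.02],"roll":0},{"linear":[0.002,0,0.02],"roll":0}]'>/dev/null; python3 st.py
python3 -m jog '[{"linear":[0.002,0,0.02],"roll":0},{"linear":[0.002,0,0.02],"roll":0}]'>/dev/null; python3 st.py
python3 -m jog '[{"linear":[0,0,0.02],"roll":0},{"linear":[0,0,0.02],"roll":0}]'>/dev/null; python3 st.py
```

```text
t 16.4 cradle xyz mm [-48.8   0.5  79.5] yaw(tool y) -13.00 F cradle [ 1.2 -0.3  2. ]
t 16.5 cradle xyz mm [-49.    0.5  77.9] yaw(tool y) -13.00 F cradle [ 1.4 -0.3  3.3]
t 16.7 cradle xyz mm [-49.2   0.6  76.5] yaw(tool y) -13.00 F cradle [ 1.1 -1.1  5.3]
```

```bash
python3 -m jog '[{"linear":[0,0,0.01],"roll":0},{"linear":[0,0,0],"roll":0}]'>/dev/null; python3 st.py
python3 -m jog '[{"linear":[0,0,0.01],"roll":0},{"linear":[0,0,0],"roll":0}]'>/dev/null; python3 st.py
```

```text
t 16.9 cradle xyz mm [-49.2   0.5  76.3] yaw(tool y) -13.00 F cradle [ 1.2 -0.6  5.5]
t 17.0 cradle xyz mm [-49.2   0.6  76.2] yaw(tool y) -12.99 F cradle [ 1.6 -1.3  6.7]
```

```bash
python3 -m jog '[{"linear":[0,0,0.01],"roll":0},{"linear":[0,0,0],"roll":0}]'>/dev/null; python3 st.py
python3 -m jog '[{"linear":[0,0,0.01],"roll":0},{"linear":[0,0,0],"roll":0}]'>/dev/null; python3 st.py;python3 -m jog '[{"linear":[0,0,0],"roll":0}]'>/dev/null; python3 st.py;
```

```text
t 17.2 cradle xyz mm [-49.2   0.6  76. ] yaw(tool y) -12.99 F cradle [ 2.1 -0.8  8.5]
t 17.4 cradle xyz mm [-49.3   0.6  75.8] yaw(tool y) -12.99 F cradle [ 1.8 -2.6  9.2]
t 17.4 cradle xyz mm [-49.3   0.6  75.8] yaw(tool y) -12.99 F cradle [ 1.8 -2.   8.7]
```

```bash
python3 -m jog '[{"linear":[0,0,0.01],"roll":0},{"linear":[0,0,0],"roll":0}]'>/dev/null; python3 st.py; python3 -m jog '[{"linear":[0,0,0],"roll":0}]'>/dev/null; python3 st.py;
```

```text
t 17.6 cradle xyz mm [-49.3   0.6  75.7] yaw(tool y) -12.99 F cradle [ 1.8 -1.5 10.5]
t 17.7 cradle xyz mm [-49.3   0.6  75.7] yaw(tool y) -12.99 F cradle [ 2.2 -1.7 10.5]
```

Around 10.5 N at the paddle. I'll release straight up and check the roller, stop and paddle by the numbers.

```bash
python3 -m jog '[{"linear":[0,0,-0.1],"roll":0},{"linear":[0,0,-0.4],"roll":0},{"linear":[0,0,-0.8],"roll":0},{"linear":[0,0,-0.9],"roll":0},{"linear":[0,0,-0.9],"roll":0},{"linear":[0.6,0,-0.7],"roll":0},{"linear":[0.8,0,0],"roll":0},{"linear":[0.6,0,0],"roll":0},{"linear":[0,0,0],"roll":0},{"linear":[0,0,0],"roll":0}]'>/dev/null; python3 st.py
python3 - <<'E'
from st import *
def red(im,n):
    h=cv2.cvtColor(im,cv2.COLOR_RGB2HSV); m=(((h[...,0]<8)|(h[...,0]>172))&(h[...,1]>150)&(h[...,2]>60)).astype(np.uint8)
    k,_,s,ce=cv2.connectedComponentsWithStats(m)
    for i in range(1,k):
        if s[i,4]>60: print(n,s[i],ce[i].round(1))
c=optics.calibration("wrist"); w=optics.get_image("wrist"); red(w,"w"); print("paddle expect",proj(c,[*(O-.053*ex),.078]).round(0))
s=optics.get_image("side"); cs=optics.calibration("side")
for im,n in((cv2.imread("pics/side0.png")[:,:,::-1],"before"),(s,"now")):
    red(np.ascontiguousarray(im[215:265,215:265]),n)
for y in range(55,84,2):
    P=O+y/1e3*ey; u,v=np.round(proj(cs,[P[0],P[1],.044])[0]).astype(int); print(y,s[v,u],end=" ")
for n,T in (("side",s),("scene",optics.get_image("scene"))):
    a=cv2.imread(f"pics/{n}0.png")[:,:,::-1]; d=(cv2.absdiff(np.ascontiguousarray(a),T).max(2)>50).astype(np.uint8)
    k,_,q,ce=cv2.connectedComponentsWithStats(d); print(n,[q[i].tolist() for i in range(1,k) if q[i,4]>40])
E
```

```text
t 18.5 cradle xyz mm [-129.8   -0.   224.8] yaw(tool y) -12.91 F cradle [ 0.  -0.3 -0.3]
w [ 249    0  146   92 5155] [321.3  42.7]
w [   0    9   60   97 3498] [27.8 57.8]
w [344 270  26  29 509] [355.4 283.2]
paddle expect [[281. 273.]]
before [ 12  15  16  27 199] [20.8 29.8]
now [ 12  15  15  27 174] [20.3 30.1]
now [ 40  28  10  14 115] [45.1 34.8]
55 [22 21 24] 57 [22 21 24] 59 [39 33 36] 61 [70 62 58] 63 [93 85 78] 65 [95 89 81] 67 [98 92 86] 69 [98 92 86] 71 [100  93  85] 73 [120 111 103] 75 [150 134 123] 77 [127  92  87] 79 [127  92  87] 81 [113  44  38] 83 [137  35  32] side [[232, 0, 23, 30, 100], [255, 0, 14, 26, 269], [299, 0, 13, 21, 159], [316, 0, 33, 10, 210], [292, 0, 117, 63, 3600], [401, 0, 19, 42, 323], [450, 0, 71, 26, 647], [507, 21, 16, 37, 184], [488, 25, 23, 5, 51], [198, 28, 165, 94, 5797], [434, 31, 48, 69, 1593], [483, 35, 25, 34, 430], [369, 43, 46, 25, 375], [497, 68, 31, 39, 689], [478, 100, 43, 28, 542], [427, 107, 10, 14, 62], [212, 125, 104, 156, 7195], [476, 124, 23, 28, 331], [418, 131, 11, 15, 55], [540, 148, 20, 16, 155], [400, 150, 11, 11, 48], 
[... 523 characters left out ...]
 41, 559], [129, 44, 62, 20, 573], [361, 51, 5, 12, 41], [298, 52, 14, 16, 101], [313, 57, 45, 25, 665], [375, 58, 64, 142, 4322], [138, 60, 53, 113, 2621], [218, 62, 13, 16, 61], [348, 86, 13, 14, 113], [364, 87, 10, 23, 95], [459, 102, 19, 15, 65], [497, 103, 6, 27, 99], [467, 115, 37, 54, 505], [505, 173, 22, 42, 479], [249, 178, 24, 45, 283], [274, 201, 100, 47, 2264], [429, 202, 13, 17, 59], [529, 207, 25, 17, 154], [204, 223, 62, 57, 1763], [443, 231, 11, 16, 111], [518, 231, 36, 35, 555], [457, 239, 34, 41, 364], [419, 244, 10, 15, 106], [419, 261, 10, 20, 88], [229, 279, 23, 13, 157], [444, 278, 15, 9, 56], [458, 286, 73, 67, 2710], [424, 292, 103, 99, 2564], [528, 370, 32, 50, 862]]
```

```bash
python3 -c "
from rig import env
print(env.close_job())"
```

```text
the job is handed in; nothing more can be done
None
```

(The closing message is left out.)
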